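# Tighten and torque-check the filter's clamp screws

### The job

Tighten the bench filter's two clamp screws and check that each holds, first the left one as seen from the robot, then the right: swing the crank clockwise until the screw comes tight, load it to about 0.8 N m (8 N at the handle), keep that load on for a good second and a half, then let go. A tightened screw must not be forced further round (it gives at 1.2 N m), both must be left tight, and the cup, bottle and carton beside the filter left alone.

Things in the scene. Friction and masses are not known exactly. Their poses are not given: they have to be found in the camera images.
- filter: bare-metal bench pressure filter, fixed: base plate 170 x 300 mm, round bowl and lid, bridge bar 270 mm long across them (top 93 mm above the bench). Origin: centre of its underside; x away from its front, y along the bridge to the left screw. Both levers stick out over its front, within 0.95 rad of -x; there nothing else is higher than 103 mm
- left_axis (a point): fixed point on the vertical axis of the left clamp screw (+y end of the filter), 140 mm above the bench, level with the handle. Tightening is clockwise seen from above: it runs nearly freely (1 N at the handle) for 0.25 to 0.7 rad, then comes tight; where differs every time and can only be felt
- left_handle (a point): left clamp screw: a round upright black handle, 16 mm across, standing 119 to 161 mm above the bench, fixed on the end of a flat steel lever (14 mm wide, top 118 mm above the bench) that turns the screw. This point is its middle, 140 mm up; it swings about left_axis at 100 mm radius. Starts slack
- left_gauge (a joint): torque spring between the left screw and its lever, rad, as in a beam torque wrench: 0 unloaded, positive when pushed clockwise, 0.05 rad per N m (20 N m/rad). The check torque 0.8 N m reads 0.04 and takes 8 N sideways on the handle: 4 mm of travel after coming tight
- left_slip (a joint): how far the tightened left screw has been forced round past tight, in rad: 0 at the start; it creeps forward (and stays there) if more than 1.2 N m, that is 12 N at the handle, is applied
- right_axis (a point): fixed point on the vertical axis of the right clamp screw (-y end of the filter), 140 mm above the bench, level with the handle. Tightening is clockwise seen from above: it runs nearly freely (1 N at the handle) for 0.25 to 0.7 rad, then comes tight; where differs every time and can only be felt
- right_handle (a point): right clamp screw: a round upright black handle, 16 mm across, standing 119 to 161 mm above the bench, fixed on the end of a flat steel lever (14 mm wide, top 118 mm above the bench) that turns the screw. This point is its middle, 140 mm up; it swings about right_axis at 100 mm radius. Starts slack
- right_gauge (a joint): torque spring between the right screw and its lever, rad, as in a beam torque wrench: 0 unloaded, positive when pushed clockwise, 0.05 rad per N m (20 N m/rad). The check torque 0.8 N m reads 0.04 and takes 8 N sideways on the handle: 4 mm of travel after coming tight
- right_slip (a joint): how far the tightened right screw has been forced round past tight, in rad: 0 at the start; it creeps forward (and stays there) if more than 1.2 N m, that is 12 N at the handle, is applied
- cup: bystander: clear sample cup, 70 mm across the rim, 75 mm tall; origin at the centre of its underside
- bottle: bystander: small white reagent bottle, 44 mm across, 85 mm tall; origin at the centre of its underside
- kit: bystander: white kit carton, 90 x 130 x 70 mm; origin at the centre of its underside

How it is judged:
By the outcome, as a careful person would: the job done as asked, in the order asked, and still so for the second after the job is handed in, with the robot touching nothing.
It also fails if it takes over 72 s, if anything falls off the work surface, if the arm or the gripper's body presses on something with over 40 N, if the wrist force passes 120 N, or if a joint passes its speed limit or range.

### The arm

A 7-joint arm with a two-finger parallel gripper is mounted at the origin on the work surface. World frame = base frame: x ahead of the robot, y to its left, z up, the work surface at z = 0. Lengths are in m, angles in rad, forces in N, time in s.
With the tool pointing down it reaches from about 0.35 to 0.9 m from the base axis. Payload 7.2 kg.
Tool frame: the origin (TCP) lies at the very end of the fingers, on their centre line; the grasp point (between the pads) lies 19 mm behind it; y points along the fingers, x is the direction in which the jaws open and shut, and the axes are right-handed (so a half turn about y gives the same grasp; the last joint's range is limited). The gripper opens to 88 mm and grips with 3 to 60 N. Pads are 20 mm wide; open, the fingers measure 115 mm over their backs; the gripper's body (75 mm by 178 mm) begins 61 mm behind the grasp point.
Start: joints at [-1.341, 0.411, -0.013, 1.596, 0.006, 1.134, -0.082], TCP at [0.183, 0.597, 0.223] pointing down, gripper open.
Joint ranges: [-2.95, 2.95], [-0.29, 1.99], [-1.47, 1.44], [0.14, 2.54], [-1.03, 4.17], [0.13, 1.85], [-2.86, 2.86]. Speed limits (rad/s): [2.39, 2.39, 3.01, 3.01, 3.14, 3.14, 3.14].

### API

Orientations are given as a rotation vector (axis times angle).
In Python, from rig import robot gives the robot as it stands.
- The arm moves only by the tool arm_command, never from a script. Its argument "increments" is a list of rows, each a list of 7 numbers: the opening, from -1 (shut) to 1 (fully open), then the shift along the tool's x, y, z in cm, then the turn, a rotation vector about the tool's x, y, z in degrees. In form: [[gripper, tx, ty, tz, rx, ry, rz], ...]. A call has 1 to 20 rows; each row shifts and turns the commanded pose from where the row before left it, along the tool's axes as they then stand; what a row does not reach is not made up. A row lasts 1/12 s, in which the tool goes at most 41.7 mm and 7.16 degrees, less where a joint would pass 70% of its speed; a pose out of reach is approached as far as the arm can. A call is refused whole if a number of a shift passes 4.17 or a number of a turn 7.16, either way. A call with a gripper value outside its range is refused whole. The fingers move at their own pace and stop on an object; "newtons" is the grip in N (left out, the last holds). Time passes only in rows, so rows that do not move let the fingers close. It gives the time, the measured TCP pose, the force and the opening at its end, in the units of the state.
- robot.read_state(): the state, without advancing time (a new reading comes with each control period).
- robot.get_image(name): name is "side" or "top" or "wrist"; returns a dict with "img" (420x560x3 uint8, blue, green, red), "mtx" (3x3 intrinsics, pixels), "eye" and "attitude" of the camera in the world. Camera axes: x right, y up, looking along -z (the intrinsics and any distortion apply to the point x, -y, -z); pixel columns grow to the right and rows downward; lengths in m; the calibration is good to about 2 mm. The wrist camera is an equidistant fisheye: a pixel r from the principal point sees the ray r / f radians off the axis. A picture is of the moment at which its call begins. There is no depth.
- robot.hand_in(): hands the job in, once; it reports no verdict.
The state is a dict: "time": time; "joint_pos": joint angles; "joint_vel": joint speeds; "effort": joint torques, N m; "ee_pos": TCP position; "tool_rot": TCP orientation; "contact_force": force on the tool from outside, world axes, zero at the start; "moment": the same for the moment, N m; "grip_width": finger opening in m.
Only numpy, scipy, OpenCV 4.12 (cv2) and the standard library are available. Lean on these libraries where they do the work, as an engineer would, in place of code of your own. Each camera call takes 0.05 s, during which the arm holds its last target.

## Working session

There is one attempt and no reset: what is moved stays moved. The work goes in short steps, Python scripts to look and compute and a tool call to move; the robot and the scene stay as the last step left them, time stands still between calls to the robot, and variables do not carry over. Pictures are saved under pics/ and viewed, and the job is handed in when it is done.

Besides the shell and the picture viewer there is one more tool, called after ">>>" as a command line: name --pt "numbers of a row" for each row, then --argument value for the rest. arm_command: Moves the arm, as the interface text tells. Its arguments: {"type":"object","properties":{"increments":{"type":"array","items":{"type":"array","items":{"type":"number"}}},"newtons":{"type":"number"}},"required":["increments"]}

```bash
mkdir -p pics; ls
python3 - <<'E'
from rig import robot
import cv2,numpy as np
s=robot.read_state()
for k,v in s.items(): print(k,np.round(v,4))
for n in ["side","top","wrist"]:
    d=robot.get_image(n); cv2.imwrite(f"pics/{n}0.png",d["img"]); print(n,d["mtx"],d["eye"],d["attitude"],[k for k in d])
E
```

```text
pics
time 0.0
joint_pos [-1.3412  0.4119 -0.0127  1.597   0.0056  1.1343 -0.0822]
joint_vel [-0.0011 -0.0011  0.001  -0.002  -0.0006  0.0009  0.0008]
effort [ 2.90000e-03 -5.87977e+01  6.43800e-01 -2.91071e+01 -5.36000e-02
  1.86000e-02  1.00000e-04]
ee_pos [0.1833 0.597  0.2218]
tool_rot [-1.3366 -0.9862  0.9882]
contact_force [-0.222  -0.1639 -0.0341]
moment [ 0.0484 -0.0031  0.0048]
grip_width 0.0878
side [[472.71730251   0.         276.74611718]
 [  0.         472.71730251 204.74298664]
 [  0.           0.           1.        ]] [ 0.22274865 -0.72655049  0.81559696] [ 0.84487839 -0.18108902 -0.39213556] ['img', 'mtx', 'eye', 'attitude']
top [[393.6124923    0.         275.3226621 ]
 [  0.         393.6124923  212.22745754]
 [  0.           0.           1.        ]] [0.49673954 0.0044488  1.10871338] [ 0.07980125 -0.03817107 -1.59845909] ['img', 'mtx', 'eye', 'attitude']
wrist [[325.1922621    0.         281.59955233]
 [  0.         325.1922621  208.58602926]
 [  0.           0.           1.        ]] [0.12126526 0.61729916 0.38475079] [-0.21128729 -0.15425393  1.26704109] ['img', 'mtx', 'eye', 'attitude']
```

View pics/side0.png

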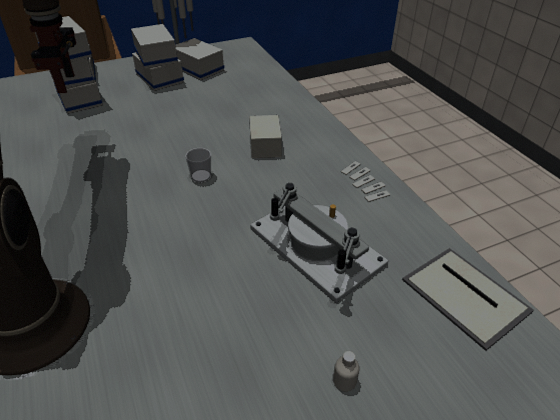

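View pics/top0.png

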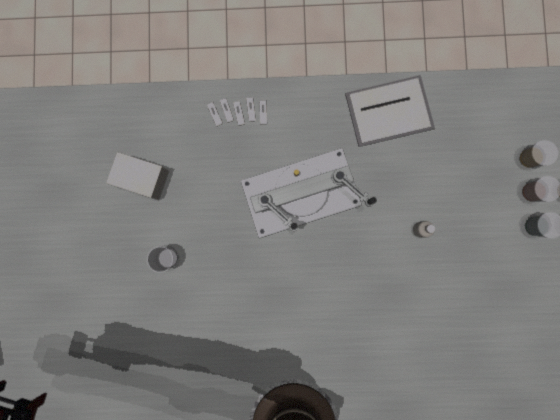

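View pics/wrist0.png

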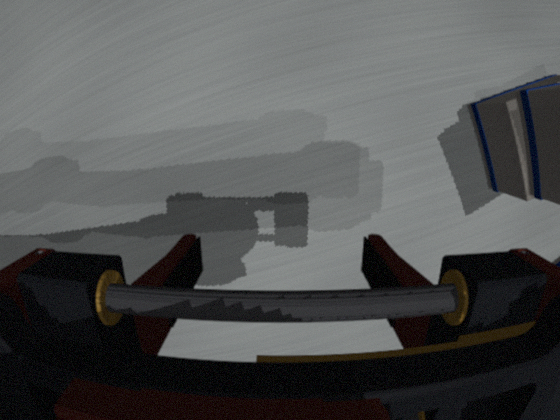

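Top view: left screw near pixel (265,200) with its handle near (294,226), right screw near (340,176) with its handle near (371,200). The cup is at (163,257), the bottle at (426,229) and the carton at (138,175). In the side view the filter is around (320,235). Next I enlarge these to measure.

Run:
```python
import cv2,numpy as np
a=cv2.imread("pics/top0.png")[135:245,230:390]; cv2.imwrite("pics/topz.png",cv2.convertScaleAbs(cv2.resize(a,None,fx=5,fy=5,interpolation=cv2.INTER_CUBIC),alpha=1.5))
a=cv2.imread("pics/side0.png")[170:300,240:395]; cv2.imwrite("pics/sidez.png",cv2.convertScaleAbs(cv2.resize(a,None,fx=4.6,fy=4.6,interpolation=cv2.INTER_CUBIC),alpha=1.8))
```

```text
(no output)
```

View pics/topz.png

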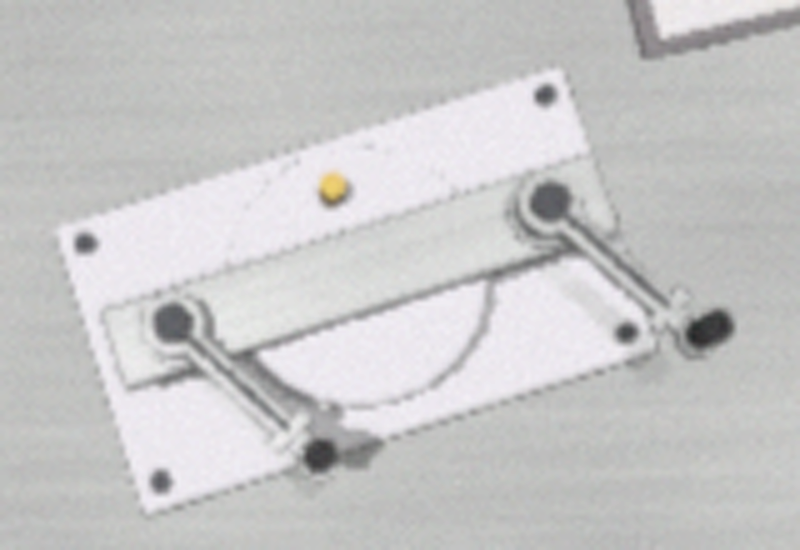

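View pics/sidez.png

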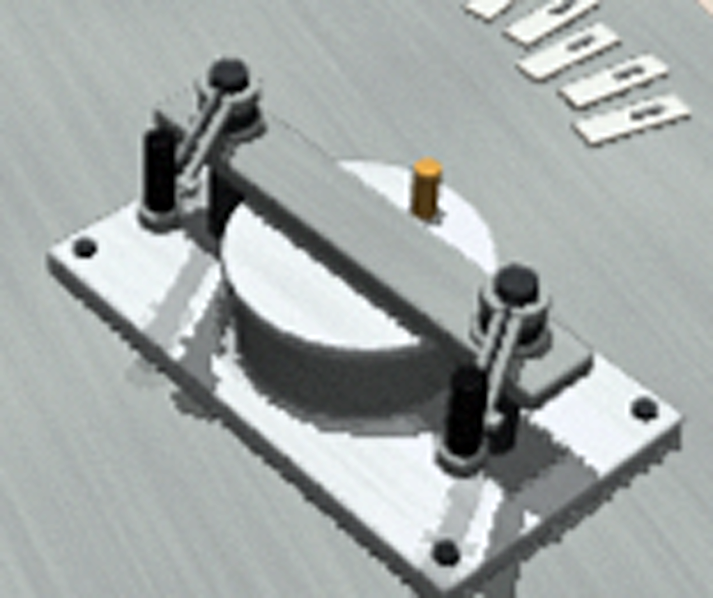

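The enlargements show black screw caps and black handles clearly in both views, with the levers about 30° counterclockwise of the front. I find the dark blobs and triangulate.

```bash
cat > h.py <<'E'
import cv2,numpy as np
from scipy.spatial.transform import Rotation as R
def ray(d,p):
    K=d["mtx"];v=np.array([(p[0]-K[0,2])/K[0,0],(p[1]-K[1,2])/K[1,1],1.])
    w=R.from_rotvec(d["attitude"]).apply([v[0],-v[1],-1.]); return np.array(d["eye"]),w/np.linalg.norm(w)
def plane(d,p,z):
    e,w=ray(d,p); return e+w*(z-e[2])/w[2]
def tri(d1,p1,d2,p2):
    a,u=ray(d1,p1);b,v=ray(d2,p2)
    t=np.linalg.lstsq(np.c_[u,-v],b-a,rcond=None)[0]
    x,y=a+t[0]*u,b+t[1]*v; return (x+y)/2,np.linalg.norm(x-y)
def proj(d,P):
    q=R.from_rotvec(d["attitude"]).inv().apply(np.array(P)-d["eye"]); K=d["mtx"]
    return K[0,2]+K[0,0]*q[0]/-q[2], K[1,2]+K[1,1]*-q[1]/-q[2]
E
python3 - <<'E'
from rig import robot
from h import *
T=robot.get_image("top");S=robot.get_image("side")
for n,d,(x0,y0,x1,y1) in [("top",T,(235,140,385,240)),("side",S,(245,175,395,300))]:
    g=d["img"].max(2)[y0:y1,x0:x1]
    for th in (35,50,65):
        c,l,st,ce=cv2.connectedComponentsWithStats((g<th).astype(np.uint8))
        print(n,th,[(np.round(ce[i]+[x0,y0],1).tolist(),(st[i][:2]+[x0,y0]).tolist(),st[i][2:].tolist()) for i in range(1,c) if st[i][4]>6])
E
```

```text
top 35 [([369.3, 201.7], [368, 200], [4, 4, 7])]
top 50 [([371.4, 200.5], [368, 198], [8, 6, 33]), ([293.5, 225.5], [292, 224], [4, 4, 16])]
top 65 [([371.2, 200.5], [367, 197], [9, 7, 42]), ([293.6, 225.6], [291, 223], [6, 6, 29])]
side 35 [([289.3, 187.2], [286, 184], [8, 10, 39]), ([318.5, 243.4], [285, 191], [83, 79, 1061]), ([275.0, 206.2], [271, 196], [10, 21, 124]), ([275.7, 218.5], [271, 217], [9, 3, 12]), ([258.2, 224.0], [257, 223], [4, 3, 10]), ([352.2, 232.6], [348, 229], [9, 8, 43]), ([345.1, 238.4], [344, 236], [3, 6, 11]), ([355.2, 241.3], [352, 238], [7, 7, 26]), ([348.1, 243.5], [347, 240], [3, 8, 8]), ([379.5, 259.0], [378, 258], [4, 3, 12]), ([340.7, 271.5], [336, 270], [10, 4, 15]), ([336.7, 290.2], [335, 288], [5, 5, 18])]
side 50 [([317.2, 239.0], [271, 183], [98, 94, 2038]), ([332.0, 212.6], [330, 208], [5, 10, 43]), ([258.2, 223.8], [256, 222], [5, 4, 13]), ([318.6, 270.7], [251, 227], [137, 73, 513]), ([344.9, 238.5], [344, 235], [3, 8, 14]), ([379.7, 258.8], [378, 257], [5, 4, 15]), ([336.4, 290.0], [334, 288], [6, 5, 25])]
side 65 [([317.1, 238.9], [270, 183], [99, 96, 2357]), ([332.0, 212.6], [329, 208], [7, 10, 49]), ([258.0, 223.5], [256, 222], [5, 4, 16]), ([320.8, 272.0], [251, 226], [137, 74, 732]), ([344.9, 237.9], [344, 234], [4, 9, 21]), ([379.8, 258.7], [377, 257], [6, 5, 21]), ([336.5, 289.9], [334, 287], [6, 6, 27])]
```

Run:
```python
from rig import robot
from h import *
T=robot.get_image("top");S=robot.get_image("side")
pr={"LH":((293.5,225.5),(275,206.3)),"RH":((371.3,200.5),(341.3,259.1)),"LC":((264.6,199.4),(289.3,187.2)),"RC":((339.8,175.2),(352.2,232.6)),
"holeL":((230+85/5,135+243/5),(258.2+0,223.8)),"holeFR":((230+627/5,135+332/5),(336.5,290)),"holeBR":((230+545/5,135+95/5),(379.7,258.8))}
P={}
for k,(a,b) in pr.items():
    p,e=tri(T,a,S,b);P[k]=p;print(k,p.round(4),round(e,4))
for s in "LR":
    v=(P[s+"H"]-P[s+"C"])[:2];print(s,np.linalg.norm(v),np.degrees(np.arctan2(v[1],v[0])))
b=(P["LC"]-P["RC"])[:2];print(np.linalg.norm(b),np.degrees(np.arctan2(b[1],b[0])))
print("cup",plane(T,(163,257),0.04),"bottle",plane(T,(426,229),.04),"kit",plane(T,(138,175),.05))
```

```text
LH [ 0.5361 -0.0149  0.1391] 0.0009
RH [ 0.5917 -0.2081  0.1377] 0.0003
LC [0.6047 0.0558 0.1183] 0.0
RC [ 0.6609 -0.1364  0.118 ] 0.0008
holeL [ 0.6141  0.1297 -0.0504] 0.1182
holeFR [ 0.6024 -0.1904  0.0186] 0.0001
holeBR [ 0.7373 -0.1507  0.0174] 0.0005
L 0.09857073268968497 -134.1008951326743
R 0.09961205268368813 -133.94470516624
0.2002426595158353 106.2829323649822
cup [0.46414652 0.34066481 0.04      ] bottle [ 0.52009402 -0.37200543  0.04      ] kit [0.69005426 0.40527831 0.05      ]
```

```bash
cat >> h.py <<'E'
AX={"L":np.array([.6047,.0558]),"R":np.array([.6609,-.1364])}
def yaw(s):
    x=R.from_rotvec(s["tool_rot"]).as_matrix()[:,0]; return np.degrees(np.arctan2(x[1],x[0]))
E
python3 - <<'E'
from rig import robot
from h import *
s=robot.read_state()
M=R.from_rotvec(s["tool_rot"]).as_matrix();print(M.round(3)); print(yaw(s), np.degrees(np.arctan2(.597,.183)), s["time"])
E
```

```text
[[ 0.293 -0.    -0.956]
 [ 0.956 -0.     0.293]
 [-0.    -1.    -0.   ]]
72.94136836583299 72.95798712921632 0.35
```

```bash
cat >> h.py <<'E'
def const_row(p,yw,P,YW,n):
    """constant row (tx,ty,tz cm, ry deg) that takes pose p,yaw to P,YAW in n rows; tool y down, ry>0 = clockwise"""
    d=(yw-YW+180)%360-180; r=d/n
    C=sum(np.exp(1j*np.radians(yw-r*k)) for k in range(n))
    q=((P[0]-p[0])+1j*(P[1]-p[1]))/C
    return (q.real*100, -(P[2]-p[2])/n*100, q.imag*100, r)   # tool z at yaw+90
E
python3 - <<'E'
from rig import robot
from h import *
s=robot.read_state()
for n in (24,26): print(n,np.round(const_row(s["ee_pos"],yaw(s),[.5361,-.0149,.2],-44,n),3))
E
```

```text
24 [ 0.795  0.094 -3.433  4.873]
26 [ 0.744  0.086 -3.167  4.498]
```

>>> arm_command --pt "0 0.744 0.09 -3.167 0 4.5 0" --pt "0 0.744 0.09 -3.167 0 4.5 0" --pt "0 0.744 0.09 -3.167 0 4.5 0" --pt "0 0.744 0.09 -3.167 0 4.5 0" --pt "0 0.744 0.09 -3.167 0 4.5 0" --pt "0 0.744 0.09 -3.167 0 4.5 0" --pt "0 0.744 0.09 -3.167 0 4.5 0" --pt "0 0.744 0.09 -3.167 0 4.5 0" --pt "0 0.744 0.09 -3.167 0 4.5 0" --pt "0 0.744 0.09 -3.167 0 4.5 0" --pt "0 0.744 0.09 -3.167 0 4.5 0" --pt "0 0.744 0.09 -3.167 0 4.5 0" --pt "0 0.744 0.09 -3.167 0 4.5 0" --pt "0 0.744 0.09 -3.167 0 4.5 0" --pt "0 0.744 0.09 -3.167 0 4.5 0" --pt "0 0.744 0.09 -3.167 0 4.5 0" --pt "0 0.744 0.09 -3.167 0 4.5 0" --pt "0 0.744 0.09 -3.167 0 4.5 0" --pt "0 0.744 0.09 -3.167 0 4.5 0" --pt "0 0.744 0.09 -3.167 0 4.5 0"

```text
time: 2.02
ee_pos: [0.5864, 0.1702, 0.2046]
tool_rot: [-1.558, 0.237, -0.237]
contact_force: [0.8, 0.4, 0.0]
grip_width: 0.0438
```

>>> arm_command --pt "0 0.744 0.09 -3.167 0 4.5 0" --pt "0 0.744 0.09 -3.167 0 4.5 0" --pt "0 0.744 0.09 -3.167 0 4.5 0" --pt "0 0.744 0.09 -3.167 0 4.5 0" --pt "0 0.744 0.09 -3.167 0 4.5 0" --pt "0 0.744 0.09 -3.167 0 4.5 0" --pt "0 0 0 0 0 0 0" --pt "0 0 0 0 0 0 0" --pt "0 0 0 0 0 0 0"

```text
time: 2.77
ee_pos: [0.536, -0.0142, 0.1995]
tool_rot: [-1.485, 0.6, -0.6]
contact_force: [-0.0, -0.2, -0.6]
grip_width: 0.044
```

```bash
cat > st.py <<'E'
from rig import robot
from h import *
import sys
def rep(side):
    s=robot.read_state(); p=s["ee_pos"]; f=np.array(s["contact_force"])
    v=np.array(p[:2])-AX[side]; th=np.degrees(np.arctan2(v[1],v[0])); r=np.hypot(*v)
    t=np.array([np.sin(np.radians(th)),-np.cos(np.radians(th))]) # clockwise tangent
    print("t",round(s["time"],2),"p",np.round(p,4),"yaw",round(yaw(s),2),"r",r.round(4),"th",th.round(2),"F",f.round(2),"Fpush",(-f[:2]@t).round(2),"Frad",(f[:2]@(v/r)).round(2),"w",round(s["grip_width"],4))
    return s
if __name__=="__main__": rep(sys.argv[1])
E
python3 - <<'E'
from st import *
s=rep("L"); print(np.round(s["joint_pos"],2))
d=robot.get_image("wrist");cv2.imwrite("pics/w1.png",d["img"]);d=robot.get_image("side");cv2.imwrite("pics/s1.png",d["img"])
E
```

```text
t 2.77 p [ 0.536  -0.0142  0.1995] yaw -43.99 r 0.098 th -134.46 F [-0.01 -0.15 -0.64] Fpush 0.1 Frad 0.12 w 0.044
[-0.58  0.32  0.64  1.87 -0.22  1.02 -0.61]
```

View pics/w1.png

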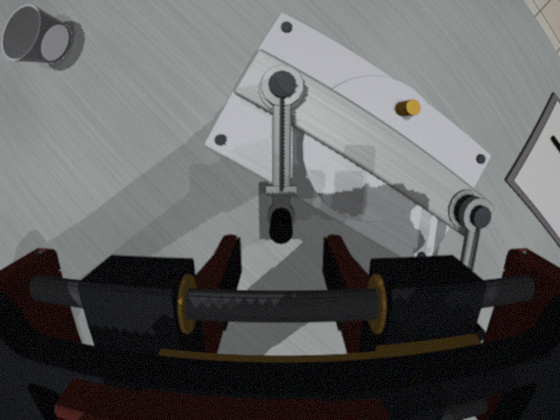

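View pics/s1.png

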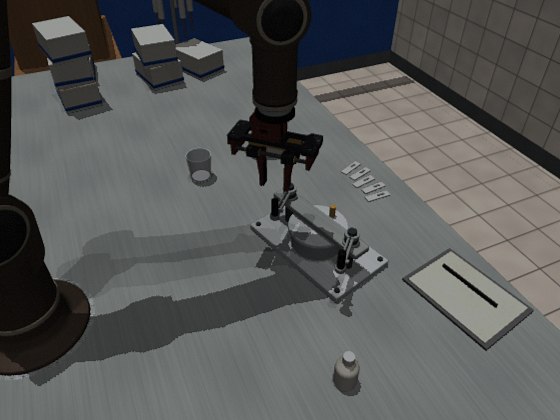

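The wrist view shows the left handle at about (281,222), midway between the fingertips at about (235,240) and (330,240), with the lever running straight up to the screw at (282,85). The side view confirms the gripper is above the left handle, so I descend.

>>> arm_command --pt "0 0 1.5 -0.1 0 0 0" --pt "0 0 1.5 0 0 0 0" --pt "0 0 1.5 0 0 0 0" --pt "0 0 1.5 0 0 0 0" --pt "0 0 1.4 0 0 0 0" --pt "0 0 0 0 0 0 0" --pt "0 0 0 0 0 0 0" --pt "0 0 0 0 0 0 0"

```text
time: 3.53
ee_pos: [0.5356, -0.0152, 0.1258]
tool_rot: [-1.486, 0.6, -0.601]
contact_force: [0.3, 0.1, -0.8]
grip_width: 0.0438
```

```bash
python3 st.py L
```

```text
t 3.53 p [ 0.5356 -0.0152  0.1258] yaw -44.0 r 0.099 th -134.23 F [ 0.31  0.06 -0.76] Fpush 0.18 Frad -0.26 w 0.0438
```

>>> arm_command --pt "0 -0.28 0 0 0 0 0" --pt "0 -0.28 0 0 0 0 0" --pt "0 -0.28 0 0 0 0 0" --pt "0 -0.28 0 0 0 0 0" --pt "0 -0.28 0 0 0 0 0" --pt "0 -0.26 0 0.04 0 1.5 0" --pt "0 -0.26 0 0.04 0 1.5 0" --pt "0 -0.26 0 0.04 0 1.5 0" --pt "0 -0.26 0 0.04 0 1.5 0" --pt "0 0 0 0 0 0 0"

```text
time: 4.37
ee_pos: [0.5187, 0.0032, 0.1254]
tool_rot: [-1.461, 0.683, -0.683]
contact_force: [-0.2, 0.1, 1.2]
grip_width: 0.0439
```

```bash
python3 st.py L
```

```text
t 4.37 p [0.5187 0.0032 0.1254] yaw -50.09 r 0.1008 th -148.56 F [-0.22  0.1   1.19] Fpush -0.2 Frad 0.14 w 0.0439
```

>>> arm_command --pt "0 -0.175 0 0.025 0 1 0" --pt "0 -0.175 0 0.025 0 1 0" --pt "0 -0.175 0 0.025 0 1 0" --pt "0 -0.175 0 0.025 0 1 0" --pt "0 -0.175 0 0.025 0 1 0" --pt "0 -0.175 0 0.025 0 1 0" --pt "0 0 0 0 0 0 0"

```text
time: 4.95
ee_pos: [0.5135, 0.0123, 0.1252]
tool_rot: [-1.432, 0.764, -0.763]
contact_force: [0.7, -0.3, -0.2]
grip_width: 0.0438
```

Run:
```python
from st import *
rep("L")
d=robot.get_image("wrist");cv2.imwrite("pics/w2.png",d["img"])
```

```text
t 4.95 p [0.5135 0.0123 0.1252] yaw -56.12 r 0.101 th -154.49 F [ 0.73 -0.3  -0.21] Fpush 0.59 Frad -0.53 w 0.0438
```

View pics/w2.png

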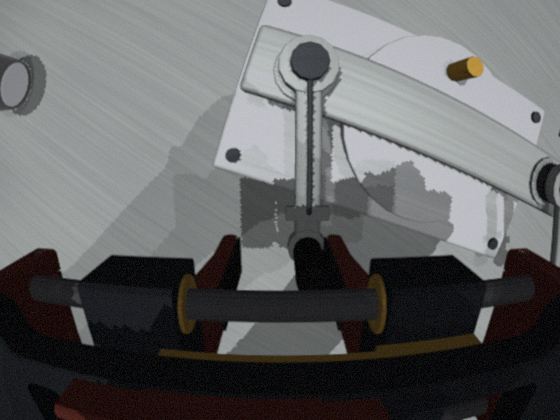

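The black handle at (308,260) now rests against the right (+x) finger, and the lever is following. From here I feel forward in steps of at most 4 mm.

```bash
sed -i 's|    return s|    M=R.from_rotvec(s["tool_rot"]).as_matrix(); print("   tool-x F",(f@M[:,0]).round(2),"tool-z F",(f@M[:,2]).round(2)); return s|' st.py; python3 st.py L
```

```text
t 5.0 p [0.5135 0.0122 0.1252] yaw -56.06 r 0.1011 th -154.42 F [-0.11  0.03 -0.05] Fpush -0.07 Frad 0.08 w 0.0441
   tool-x F -0.08 tool-z F -0.07
```

>>> arm_command --pt "0 -0.13 0 0.02 0 0.75 0" --pt "0 -0.13 0 0.02 0 0.75 0" --pt "0 -0.13 0 0.02 0 0.75 0" --pt "0 0 0 0 0 0 0"

```text
time: 5.33
ee_pos: [0.5119, 0.0157, 0.1252]
tool_rot: [-1.421, 0.794, -0.793]
contact_force: [0.2, -0.4, 0.7]
grip_width: 0.0439
```

```bash
python3 st.py L
```

```text
t 5.33 p [0.5119 0.0157 0.1252] yaw -58.37 r 0.1011 th -156.66 F [ 0.23 -0.38  0.71] Fpush 0.43 Frad -0.06 w 0.0439
   tool-x F 0.44 tool-z F -0.0
```

>>> arm_command --pt "0 -0.13 0 0.02 0 0.75 0" --pt "0 -0.13 0 0.02 0 0.75 0" --pt "0 -0.13 0 0.02 0 0.75 0" --pt "0 0 0 0 0 0 0"

```text
time: 5.67
ee_pos: [0.5104, 0.0194, 0.1252]
tool_rot: [-1.409, 0.824, -0.824]
contact_force: [1.3, -2.0, -0.2]
grip_width: 0.0438
```

```bash
python3 st.py L
```

```text
t 5.67 p [0.5104 0.0194 0.1252] yaw -60.62 r 0.1011 th -158.91 F [ 1.27 -1.96 -0.17] Fpush 2.28 Frad -0.48 w 0.0438
   tool-x F 2.33 tool-z F 0.14
```

>>> arm_command --pt "0 0 0 0 0 0 0"

```text
time: 5.75
ee_pos: [0.5105, 0.0193, 0.1252]
tool_rot: [-1.41, 0.823, -0.823]
contact_force: [-0.7, -0.6, 1.0]
grip_width: 0.044
```

>>> arm_command --pt "0 -0.1 0 0.015 0 0.6 0" --pt "0 0 0 0 0 0 0"

```text
time: 5.92
ee_pos: [0.5102, 0.0203, 0.1252]
tool_rot: [-1.406, 0.832, -0.831]
contact_force: [-0.5, -0.4, -0.8]
grip_width: 0.0439
```

```bash
python3 st.py L
```

```text
t 5.92 p [0.5102 0.0203 0.1252] yaw -61.2 r 0.101 th -159.4 F [-0.53 -0.41 -0.82] Fpush 0.2 Frad 0.64 w 0.0439
   tool-x F 0.1 tool-z F -0.66
```

Not tight yet; the force noise is about 0.7 N. I continue.

>>> arm_command --pt "0 -0.13 0 0.02 0 0.75 0" --pt "0 -0.13 0 0.02 0 0.75 0" --pt "0 -0.13 0 0.02 0 0.75 0" --pt "0 0 0 0 0 0 0"

```text
time: 6.25
ee_pos: [0.5088, 0.0242, 0.1252]
tool_rot: [-1.393, 0.862, -0.861]
contact_force: [0.1, -1.1, 0.0]
grip_width: 0.0437
```

```bash
python3 st.py L
```

```text
t 6.25 p [0.5088 0.0242 0.1252] yaw -63.47 r 0.101 th -161.77 F [ 0.05 -1.09  0.05] Fpush 1.05 Frad 0.29 w 0.0437
   tool-x F 0.99 tool-z F -0.44
```

>>> arm_command --pt "0 -0.13 0 0.02 0 0.75 0" --pt "0 -0.13 0 0.02 0 0.75 0" --pt "0 -0.13 0 0.02 0 0.75 0" --pt "0 0 0 0 0 0 0"

```text
time: 6.58
ee_pos: [0.5078, 0.0275, 0.1253]
tool_rot: [-1.381, 0.891, -0.892]
contact_force: [1.5, -2.4, -0.1]
grip_width: 0.0439
```

```bash
python3 st.py L
```

```text
t 6.58 p [0.5078 0.0275 0.1253] yaw -65.73 r 0.1009 th -163.73 F [ 1.5  -2.4  -0.09] Fpush 2.72 Frad -0.77 w 0.0439
   tool-x F 2.8 tool-z F 0.38
```

```bash
cat > avg.py <<'E'
from st import *
side=sys.argv[1]; n=int(sys.argv[2]); A=[]
for i in range(n):
    robot.get_image("top"); s=robot.read_state(); M=R.from_rotvec(s["tool_rot"]).as_matrix(); A.append([np.dot(s["contact_force"],M[:,0]),np.dot(s["contact_force"],M[:,2])])
A=np.array(A);print("avg tool-x,z F",A.mean(0).round(2),"sd",A.std(0).round(2)); rep(side)
E
python3 avg.py L 4
```

```text
avg tool-x,z F [ 2.26 -0.11] sd [0.8  0.22]
t 6.78 p [0.5079 0.0274 0.1253] yaw -65.67 r 0.1009 th -163.67 F [ 1.22 -2.3  -0.83] Fpush 2.55 Frad -0.52 w 0.044
   tool-x F 2.59 tool-z F 0.16
```

>>> arm_command --pt "0 -0.09 0 0.012 0 0.5 0" --pt "0 -0.09 0 0.012 0 0.5 0" --pt "0 0 0 0 0 0 0"

```text
time: 7.03
ee_pos: [0.5075, 0.029, 0.1253]
tool_rot: [-1.375, 0.904, -0.906]
contact_force: [1.5, -3.6, -0.3]
grip_width: 0.0437
```

```bash
python3 avg.py L 4
```

```text
avg tool-x,z F [4.24 0.49] sd [0.32 0.39]
t 7.23 p [0.5074 0.0291 0.1253] yaw -66.67 r 0.1009 th -164.64 F [ 1.99 -4.06 -1.01] Fpush 4.45 Frad -0.85 w 0.0441
   tool-x F 4.52 tool-z F 0.22
```

It is tight: the force has risen from about 1 N to 4.2 N. I need about 3.8 N more.

>>> arm_command --pt "0 -0.09 0 0.012 0 0.5 0" --pt "0 -0.09 0 0.012 0 0.5 0" --pt "0 -0.09 0 0.012 0 0.5 0" --pt "0 0 0 0 0 0 0"

```text
time: 7.57
ee_pos: [0.507, 0.0312, 0.1254]
tool_rot: [-1.366, 0.924, -0.926]
contact_force: [3.1, -6.9, -0.4]
grip_width: 0.0441
```

```bash
python3 avg.py L 4
```

```text
avg tool-x,z F [7.43 0.46] sd [0.71 0.69]
t 7.77 p [0.5071 0.0311 0.1254] yaw -68.22 r 0.1007 th -165.81 F [ 2.79 -6.96 -0.47] Fpush 7.43 Frad -1.0 w 0.0439
   tool-x F 7.5 tool-z F 0.01
```

>>> arm_command --pt "0 -0.05 0 0 0 0 0" --pt "0 0 0 0 0 0 0" --pt "0 0 0 0 0 0 0"

```text
time: 8.02
ee_pos: [0.507, 0.0314, 0.1254]
tool_rot: [-1.366, 0.923, -0.926]
contact_force: [2.8, -6.4, -0.1]
grip_width: 0.0438
```

```bash
python3 avg.py L 6
python3 - <<'E'
from rig import robot
import cv2
d=robot.get_image("wrist");cv2.imwrite("pics/w3.png",d["img"])
E
```

```text
avg tool-x,z F [7.68 0.63] sd [0.51 0.47]
t 8.32 p [0.5069 0.0314 0.1254] yaw -68.23 r 0.1008 th -165.99 F [ 2.88 -7.1  -0.7 ] Fpush 7.59 Frad -1.08 w 0.0442
   tool-x F 7.66 tool-z F 0.04
```

View pics/w3.png

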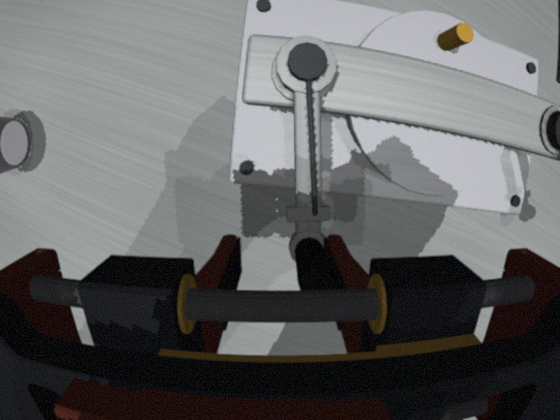

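The handle at (308,260) is still against the right finger. The thin gauge beam, from (308,80) to (315,213), has swung off the lever's centre line, so the spring is loaded. I add a small trim and hold for 2 s.

>>> arm_command --pt "0 -0.03 0 0 0 0 0" --pt "0 0 0 0 0 0 0" --pt "0 0 0 0 0 0 0" --pt "0 0 0 0 0 0 0" --pt "0 0 0 0 0 0 0" --pt "0 0 0 0 0 0 0" --pt "0 0 0 0 0 0 0" --pt "0 0 0 0 0 0 0" --pt "0 0 0 0 0 0 0" --pt "0 0 0 0 0 0 0" --pt "0 0 0 0 0 0 0" --pt "0 0 0 0 0 0 0" --pt "0 0 0 0 0 0 0" --pt "0 0 0 0 0 0 0" --pt "0 0 0 0 0 0 0" --pt "0 0 0 0 0 0 0" --pt "0 0 0 0 0 0 0" --pt "0 0 0 0 0 0 0" --pt "0 0 0 0 0 0 0" --pt "0 0 0 0 0 0 0"

```text
time: 10.03
ee_pos: [0.5069, 0.0316, 0.1254]
tool_rot: [-1.366, 0.923, -0.927]
contact_force: [3.4, -7.4, -1.4]
grip_width: 0.0438
```

```bash
python3 avg.py L 10
```

```text
avg tool-x,z F [7.84 0.43] sd [0.4  0.49]
t 10.53 p [0.5069 0.0316 0.1254] yaw -68.23 r 0.1008 th -166.08 F [ 2.67 -6.91 -0.25] Fpush 7.35 Frad -0.93 w 0.0439
   tool-x F 7.41 tool-z F -0.08
```

>>> arm_command --pt "0 0.2 0 0 0 0 0" --pt "0 0.3 0 0 0 0 0" --pt "0 0.4 0 0 0 0 0" --pt "0 0.4 0 0 0 0 0" --pt "0 0.4 0 0 0 0 0" --pt "0 0.2 0 0 0 0 0" --pt "0 0 0 0 0 0 0" --pt "0 0 0 0 0 0 0" --pt "0 0 0 0 0 0 0"

```text
time: 11.28
ee_pos: [0.5132, 0.0153, 0.1252]
tool_rot: [-1.366, 0.924, -0.924]
contact_force: [0.5, -0.1, 0.2]
grip_width: 0.0441
```

```bash
python3 avg.py L 3
python3 - <<'E'
from rig import robot
import cv2
d=robot.get_image("wrist");cv2.imwrite("pics/w4.png",d["img"])
E
```

```text
avg tool-x,z F [-0.    0.02] sd [0.7  0.34]
t 11.43 p [0.5132 0.0153 0.1252] yaw -68.15 r 0.1 th -156.14 F [-0.71  0.76  0.31] Fpush -0.98 Frad 0.34 w 0.0438
   tool-x F -0.97 tool-z F -0.37
```

View pics/w4.png

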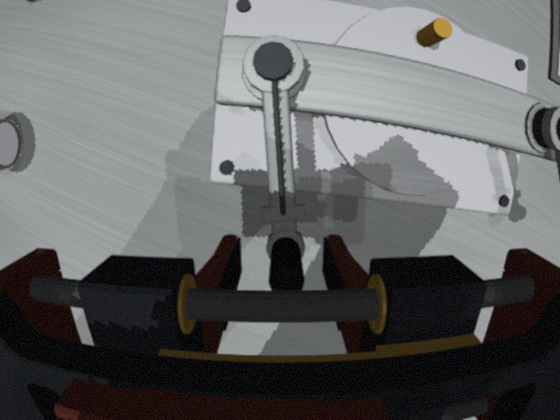

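The left lever is released: the handle at (286,262) stands clear between the fingers, and the gauge beam is back on the lever's line. I lift and go to the right handle.

Run:
```python
from st import *
s=robot.read_state()
p=s["ee_pos"].copy() if hasattr(s["ee_pos"],"copy") else list(s["ee_pos"]); p[2]=.2
for n in (10,12): print(np.round(const_row(p,yaw(s),[.5915,-.2083,.2],-44,n),3))
```

```text
[ 2.321 -0.    -0.554 -2.415]
[ 1.933 -0.    -0.468 -2.012]
```

>>> arm_command --pt "0 0 -1.5 0 0 0 0" --pt "0 0 -2 0 0 0 0" --pt "0 0 -2 0 0 0 0" --pt "0 0 -2 0 0 0 0" --pt "0 1.933 0 -0.468 0 -2 0" --pt "0 1.933 0 -0.468 0 -2 0" --pt "0 1.933 0 -0.468 0 -2 0" --pt "0 1.933 0 -0.468 0 -2 0" --pt "0 1.933 0 -0.468 0 -2 0" --pt "0 1.933 0 -0.468 0 -2 0" --pt "0 1.933 0 -0.468 0 -2 0" --pt "0 1.933 0 -0.468 0 -2 0" --pt "0 1.933 0 -0.468 0 -2 0" --pt "0 1.933 0 -0.468 0 -2 0" --pt "0 1.933 0 -0.468 0 -2 0" --pt "0 1.933 0 -0.468 0 -2 0" --pt "0 0 0 0 0 0 0" --pt "0 0 0 0 0 0 0" --pt "0 0 0 0 0 0 0"

```text
time: 13.07
ee_pos: [0.5909, -0.2079, 0.1999]
tool_rot: [-1.485, 0.604, -0.602]
contact_force: [0.1, -0.1, -0.4]
grip_width: 0.044
```

```bash
python3 avg.py R 3
python3 - <<'E'
from rig import robot
import cv2
d=robot.get_image("wrist");cv2.imwrite("pics/w5.png",d["img"])
E
```

```text
avg tool-x,z F [ 0.12 -0.25] sd [0.45 0.09]
t 13.22 p [ 0.5912 -0.2074  0.2002] yaw -44.11 r 0.0995 th -134.47 F [-0.29  0.11  0.21] Fpush -0.29 Frad 0.12 w 0.0439
   tool-x F -0.29 tool-z F -0.12
```

View pics/w5.png

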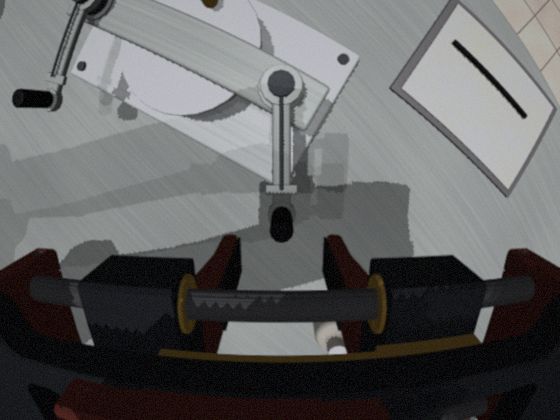

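The right handle at (282,222) is centred between the fingertips, and its lever points straight at the screw at (282,85). I descend, close the gap and push part of the guaranteed slack.

>>> arm_command --pt "0 0 1.5 0 0 0 0" --pt "0 0 1.5 0 0 0 0" --pt "0 0 1.5 0 0 0 0" --pt "0 0 1.5 0 0 0 0" --pt "0 0 1.5 0 0 0 0" --pt "0 0 0 0 0 0 0" --pt "0 0 0 0 0 0 0" --pt "0 0 0 0 0 0 0"

```text
time: 13.93
ee_pos: [0.5918, -0.2085, 0.1262]
tool_rot: [-1.485, 0.602, -0.603]
contact_force: [0.4, 0.7, 0.7]
grip_width: 0.0441
```

>>> arm_command --pt "0 -0.28 0 0 0 0 0" --pt "0 -0.28 0 0 0 0 0" --pt "0 -0.28 0 0 0 0 0" --pt "0 -0.28 0 0 0 0 0" --pt "0 -0.28 0 0 0 0 0" --pt "0 -0.26 0 0.04 0 1.5 0" --pt "0 -0.26 0 0.04 0 1.5 0" --pt "0 -0.26 0 0.04 0 1.5 0" --pt "0 -0.26 0 0.04 0 1.5 0" --pt "0 -0.175 0 0.025 0 1 0" --pt "0 -0.175 0 0.025 0 1 0" --pt "0 -0.175 0 0.025 0 1 0" --pt "0 -0.175 0 0.025 0 1 0" --pt "0 -0.175 0 0.025 0 1 0" --pt "0 0 0 0 0 0 0"

```text
time: 15.18
ee_pos: [0.5707, -0.1822, 0.1251]
tool_rot: [-1.437, 0.752, -0.751]
contact_force: [1.2, -0.2, 0.4]
grip_width: 0.044
```

```bash
python3 avg.py R 3
python3 - <<'E'
from rig import robot
import cv2
d=robot.get_image("wrist");cv2.imwrite("pics/w6.png",d["img"])
E
```

```text
avg tool-x,z F [0.22 0.25] sd [0.5  0.41]
t 15.33 p [ 0.5709 -0.1824  0.1252] yaw -55.14 r 0.1011 th -152.95 F [0.29 0.12 0.75] Fpush 0.03 Frad -0.31 w 0.0438
   tool-x F 0.07 tool-z F 0.3
```

View pics/w6.png

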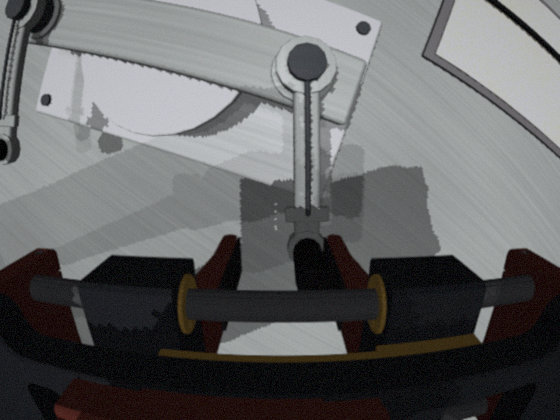

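The right handle at (308,260) rests against the right finger and is following it. I feel forward in 3.9 mm steps.

>>> arm_command --pt "0 -0.13 0 0.02 0 0.75 0" --pt "0 -0.13 0 0.02 0 0.75 0" --pt "0 -0.13 0 0.02 0 0.75 0" --pt "0 0 0 0 0 0 0"

```text
time: 15.72
ee_pos: [0.5691, -0.1788, 0.1252]
tool_rot: [-1.426, 0.782, -0.782]
contact_force: [-0.9, -1.9, -0.8]
grip_width: 0.0442
```

```bash
python3 avg.py R 3
```

```text
avg tool-x,z F [ 0.89 -0.09] sd [0.02 0.51]
t 15.87 p [ 0.5692 -0.1789  0.1252] yaw -57.4 r 0.1011 th -155.12 F [-0.14 -1.13 -0.81] Fpush 0.97 Frad 0.61 w 0.0441
   tool-x F 0.88 tool-z F -0.73
```

>>> arm_command --pt "0 -0.13 0 0.02 0 0.75 0" --pt "0 -0.13 0 0.02 0 0.75 0" --pt "0 -0.13 0 0.02 0 0.75 0" --pt "0 0 0 0 0 0 0"

```text
time: 16.2
ee_pos: [0.5675, -0.1751, 0.1252]
tool_rot: [-1.414, 0.812, -0.812]
contact_force: [-0.9, -0.4, -0.2]
grip_width: 0.0436
```

```bash
python3 avg.py R 3
```

```text
avg tool-x,z F [-0.1  -0.06] sd [0.29 0.39]
t 16.35 p [ 0.5676 -0.1752  0.1252] yaw -59.65 r 0.101 th -157.4 F [0.34 0.2  1.44] Fpush -0.06 Frad -0.39 w 0.0441
   tool-x F -0.0 tool-z F 0.39
```

>>> arm_command --pt "0 -0.13 0 0.02 0 0.75 0" --pt "0 -0.13 0 0.02 0 0.75 0" --pt "0 -0.13 0 0.02 0 0.75 0" --pt "0 0 0 0 0 0 0"

```text
time: 16.68
ee_pos: [0.5661, -0.1714, 0.1252]
tool_rot: [-1.402, 0.842, -0.842]
contact_force: [-0.4, -1.3, 0.2]
grip_width: 0.0439
```

```bash
python3 avg.py R 3
```

```text
avg tool-x,z F [ 0.56 -0.1 ] sd [0.19 0.63]
t 16.83 p [ 0.5662 -0.1715  0.1252] yaw -61.9 r 0.101 th -159.63 F [0.86 0.   0.22] Fpush 0.3 Frad -0.81 w 0.044
   tool-x F 0.4 tool-z F 0.76
```

>>> arm_command --pt "0 -0.13 0 0.02 0 0.75 0" --pt "0 -0.13 0 0.02 0 0.75 0" --pt "0 -0.13 0 0.02 0 0.75 0" --pt "0 0 0 0 0 0 0"

```text
time: 17.17
ee_pos: [0.5649, -0.1676, 0.1252]
tool_rot: [-1.389, 0.872, -0.872]
contact_force: [0.6, -1.3, -0.5]
grip_width: 0.0437
```

```bash
python3 avg.py R 3
```

```text
avg tool-x,z F [ 0.08 -0.56] sd [0.24 0.33]
t 17.32 p [ 0.565  -0.1678  0.1252] yaw -64.15 r 0.1009 th -161.88 F [-0.46 -0.25  0.17] Fpush 0.1 Frad 0.51 w 0.0437
   tool-x F 0.03 tool-z F -0.52
```

>>> arm_command --pt "0 -0.13 0 0.02 0 0.75 0" --pt "0 -0.13 0 0.02 0 0.75 0" --pt "0 -0.13 0 0.02 0 0.75 0" --pt "0 0 0 0 0 0 0"

```text
time: 17.65
ee_pos: [0.5638, -0.1638, 0.1252]
tool_rot: [-1.376, 0.902, -0.901]
contact_force: [-0.2, -1.0, 0.2]
grip_width: 0.0441
```

```bash
python3 avg.py R 3
```

```text
avg tool-x,z F [ 0.19 -0.07] sd [0.45 0.09]
t 17.8 p [ 0.5639 -0.164   0.1252] yaw -66.4 r 0.1009 th -164.11 F [-0.03  0.21  0.13] Fpush -0.21 Frad -0.03 w 0.044
   tool-x F -0.2 tool-z F 0.06
```

>>> arm_command --pt "0 -0.13 0 0.02 0 0.75 0" --pt "0 -0.13 0 0.02 0 0.75 0" --pt "0 -0.13 0 0.02 0 0.75 0" --pt "0 0 0 0 0 0 0"

```text
time: 18.13
ee_pos: [0.5629, -0.16, 0.1252]
tool_rot: [-1.362, 0.932, -0.931]
contact_force: [0.1, -2.2, 0.0]
grip_width: 0.0441
```

```bash
python3 avg.py R 3
```

```text
avg tool-x,z F [ 0.46 -0.05] sd [0.55 0.7 ]
t 18.28 p [ 0.5629 -0.1602  0.1252] yaw -68.65 r 0.1008 th -166.36 F [ 0.75  0.6  -0.12] Fpush -0.41 Frad -0.87 w 0.0441
   tool-x F -0.29 tool-z F 0.92
```

>>> arm_command --pt "0 -0.13 0 0.02 0 0.75 0" --pt "0 -0.13 0 0.02 0 0.75 0" --pt "0 -0.13 0 0.02 0 0.75 0" --pt "0 0 0 0 0 0 0"

```text
time: 18.62
ee_pos: [0.5621, -0.1561, 0.1252]
tool_rot: [-1.348, 0.961, -0.961]
contact_force: [-0.5, -0.6, 0.6]
grip_width: 0.0442
```

```bash
python3 avg.py R 3
```

```text
avg tool-x,z F [ 0.56 -0.07] sd [0.52 0.23]
t 18.77 p [ 0.5621 -0.1563  0.1252] yaw -70.9 r 0.1008 th -168.59 F [ 0.28 -0.87 -0.28] Fpush 0.91 Frad -0.1 w 0.0441
   tool-x F 0.92 tool-z F -0.02
```

>>> arm_command --pt "0 -0.13 0 0.02 0 0.75 0" --pt "0 -0.13 0 0.02 0 0.75 0" --pt "0 -0.13 0 0.02 0 0.75 0" --pt "0 0 0 0 0 0 0"

```text
time: 19.1
ee_pos: [0.5614, -0.1522, 0.1252]
tool_rot: [-1.334, 0.991, -0.991]
contact_force: [0.1, -0.8, 0.6]
grip_width: 0.0438
```

```bash
python3 avg.py R 3
```

```text
avg tool-x,z F [ 0.05 -0.57] sd [0.22 0.27]
t 19.25 p [ 0.5615 -0.1524  0.1252] yaw -73.15 r 0.1007 th -170.84 F [-0.27  0.12 -0.02] Fpush -0.17 Frad 0.25 w 0.0438
   tool-x F -0.2 tool-z F -0.23
```

>>> arm_command --pt "0 -0.13 0 0.02 0 0.75 0" --pt "0 -0.13 0 0.02 0 0.75 0" --pt "0 -0.13 0 0.02 0 0.75 0" --pt "0 0 0 0 0 0 0"

```text
time: 19.58
ee_pos: [0.5609, -0.1483, 0.1252]
tool_rot: [-1.319, 1.021, -1.02]
contact_force: [-0.1, -1.4, -0.8]
grip_width: 0.0439
```

```bash
python3 avg.py R 3
python3 - <<'E'
from rig import robot
import cv2
d=robot.get_image("wrist");cv2.imwrite("pics/w7.png",d["img"])
E
```

```text
avg tool-x,z F [0.16 0.06] sd [0.34 0.27]
t 19.73 p [ 0.561  -0.1485  0.1252] yaw -75.39 r 0.1007 th -173.1 F [ 0.06  0.33 -0.22] Fpush -0.32 Frad -0.1 w 0.0439
   tool-x F -0.31 tool-z F 0.15
```

View pics/w7.png

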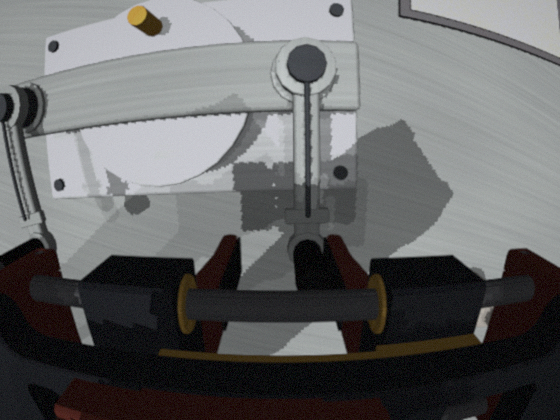

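The handle at (308,260) is still against the right finger, and the lever is now perpendicular to the bridge. I continue.

>>> arm_command --pt "0 -0.13 0 0.02 0 0.75 0" --pt "0 -0.13 0 0.02 0 0.75 0" --pt "0 -0.13 0 0.02 0 0.75 0" --pt "0 0 0 0 0 0 0"

```text
time: 20.12
ee_pos: [0.5606, -0.1444, 0.1252]
tool_rot: [-1.303, 1.05, -1.05]
contact_force: [-0.1, -0.7, 0.4]
grip_width: 0.0439
```

```bash
python3 avg.py R 3
```

```text
avg tool-x,z F [-0.17 -0.27] sd [0.44 0.33]
t 20.27 p [ 0.5606 -0.1446  0.1252] yaw -77.65 r 0.1006 th -175.34 F [-0.76  0.14  0.06] Fpush -0.2 Frad 0.75 w 0.0441
   tool-x F -0.3 tool-z F -0.72
```

>>> arm_command --pt "0 -0.13 0 0.02 0 0.75 0" --pt "0 -0.13 0 0.02 0 0.75 0" --pt "0 -0.13 0 0.02 0 0.75 0" --pt "0 0 0 0 0 0 0"

```text
time: 20.6
ee_pos: [0.5604, -0.1404, 0.1252]
tool_rot: [-1.287, 1.079, -1.079]
contact_force: [0.5, -0.1, 0.1]
grip_width: 0.0439
```

```bash
python3 avg.py R 3
```

```text
avg tool-x,z F [0.25 0.1 ] sd [0.37 0.15]
t 20.75 p [ 0.5604 -0.1406  0.1252] yaw -79.89 r 0.1006 th -177.6 F [-0.07  0.25  0.87] Fpush -0.25 Frad 0.06 w 0.0439
   tool-x F -0.26 tool-z F -0.02
```

>>> arm_command --pt "0 -0.13 0 0.02 0 0.75 0" --pt "0 -0.13 0 0.02 0 0.75 0" --pt "0 -0.13 0 0.02 0 0.75 0" --pt "0 0 0 0 0 0 0"

```text
time: 21.08
ee_pos: [0.5603, -0.1367, 0.1252]
tool_rot: [-1.271, 1.109, -1.109]
contact_force: [0.2, -0.6, -0.2]
grip_width: 0.0437
```

```bash
python3 avg.py R 3
```

```text
avg tool-x,z F [ 0.72 -0.51] sd [0.45 0.13]
t 21.23 p [ 0.5604 -0.1368  0.1252] yaw -82.15 r 0.1005 th -179.76 F [-0.49 -1.38 -0.28] Fpush 1.38 Frad 0.5 w 0.0438
   tool-x F 1.3 tool-z F -0.68
```

>>> arm_command --pt "0 -0.13 0 0.02 0 0.75 0" --pt "0 -0.13 0 0.02 0 0.75 0" --pt "0 0 0 0 0 0 0"

```text
time: 21.48
ee_pos: [0.5605, -0.1348, 0.1253]
tool_rot: [-1.259, 1.128, -1.129]
contact_force: [0.9, -4.3, -1.2]
grip_width: 0.0441
```

```bash
python3 avg.py R 4
```

```text
avg tool-x,z F [ 3.43 -0.24] sd [0.81 0.54]
t 21.68 p [ 0.5605 -0.1347  0.1253] yaw -83.67 r 0.1004 th 179.02 F [-0.01 -4.7  -0.09] Fpush 4.7 Frad -0.07 w 0.0439
   tool-x F 4.67 tool-z F -0.53
```

It is tight at about 3.5 N. I load further.

>>> arm_command --pt "0 -0.1 0 0.014 0 0.55 0" --pt "0 -0.1 0 0.014 0 0.55 0" --pt "0 -0.1 0 0.014 0 0.55 0" --pt "0 0 0 0 0 0 0"

```text
time: 22.02
ee_pos: [0.5607, -0.1323, 0.1254]
tool_rot: [-1.247, 1.149, -1.152]
contact_force: [1.9, -7.4, -0.2]
grip_width: 0.044
```

```bash
python3 avg.py R 6
```

```text
avg tool-x,z F [6.95 0.3 ] sd [0.43 0.19]
t 22.32 p [ 0.5608 -0.1325  0.1255] yaw -85.39 r 0.1002 th 177.75 F [ 0.85 -7.34 -1.09] Fpush 7.3 Frad -1.14 w 0.0441
   tool-x F 7.38 tool-z F 0.26
```

>>> arm_command --pt "0 -0.09 0 0 0 0 0" --pt "0 0 0 0 0 0 0" --pt "0 0 0 0 0 0 0"

```text
time: 22.57
ee_pos: [0.5607, -0.1319, 0.1255]
tool_rot: [-1.247, 1.148, -1.152]
contact_force: [1.6, -7.8, -0.8]
grip_width: 0.0438
```

```bash
python3 avg.py R 8
```

```text
avg tool-x,z F [7.82 0.38] sd [0.41 0.47]
t 22.97 p [ 0.5607 -0.1319  0.1255] yaw -85.4 r 0.1003 th 177.44 F [ 0.49 -7.33 -0.85] Fpush 7.3 Frad -0.81 w 0.0441
   tool-x F 7.34 tool-z F -0.1
```

The load is 7.8 N. I hold 2 s.

>>> arm_command --pt "0 -0.02 0 0 0 0 0" --pt "0 0 0 0 0 0 0" --pt "0 0 0 0 0 0 0" --pt "0 0 0 0 0 0 0" --pt "0 0 0 0 0 0 0" --pt "0 0 0 0 0 0 0" --pt "0 0 0 0 0 0 0" --pt "0 0 0 0 0 0 0" --pt "0 0 0 0 0 0 0" --pt "0 0 0 0 0 0 0" --pt "0 0 0 0 0 0 0" --pt "0 0 0 0 0 0 0" --pt "0 0 0 0 0 0 0" --pt "0 0 0 0 0 0 0" --pt "0 0 0 0 0 0 0" --pt "0 0 0 0 0 0 0" --pt "0 0 0 0 0 0 0" --pt "0 0 0 0 0 0 0" --pt "0 0 0 0 0 0 0" --pt "0 0 0 0 0 0 0"

```text
time: 24.63
ee_pos: [0.5607, -0.1318, 0.1255]
tool_rot: [-1.247, 1.148, -1.152]
contact_force: [1.2, -7.7, -0.8]
grip_width: 0.0441
```

```bash
python3 avg.py R 10
```

```text
avg tool-x,z F [7.85 0.7 ] sd [0.58 0.58]
t 25.13 p [ 0.5607 -0.1318  0.1255] yaw -85.41 r 0.1003 th 177.38 F [ 0.62 -7.61  0.22] Fpush 7.57 Frad -0.97 w 0.0434
   tool-x F 7.63 tool-z F 0.01
```

>>> arm_command --pt "0 0.2 0 0 0 0 0" --pt "0 0.3 0 0 0 0 0" --pt "0 0.4 0 0 0 0 0" --pt "0 0.4 0 0 0 0 0" --pt "0 0.4 0 0 0 0 0" --pt "0 0.2 0 0 0 0 0" --pt "0 0 0 0 0 0 0" --pt "0 0 0 0 0 0 0" --pt "0 0 0 0 0 0 0"

```text
time: 25.88
ee_pos: [0.562, -0.1487, 0.1252]
tool_rot: [-1.247, 1.149, -1.148]
contact_force: [0.4, -0.3, 0.2]
grip_width: 0.0439
```

```bash
python3 avg.py R 3
python3 - <<'E'
from rig import robot
import cv2
d=robot.get_image("wrist");cv2.imwrite("pics/w8.png",d["img"])
E
```

```text
avg tool-x,z F [ 0.25 -0.28] sd [0.31 0.32]
t 26.03 p [ 0.562  -0.1487  0.1252] yaw -85.29 r 0.0997 th -172.88 F [ 0.09 -0.07 -0.23] Fpush 0.08 Frad -0.09 w 0.0442
   tool-x F 0.07 tool-z F 0.09
```

View pics/w8.png

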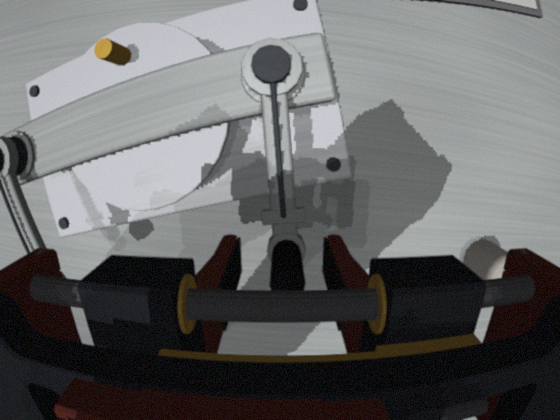

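The right handle at (287,262) stands free between the fingers with the gauge back at zero. I lift clear and retreat.

>>> arm_command --pt "0 0 -1.5 0 0 0 0" --pt "0 0 -2 0 0 0 0" --pt "0 0 -2.5 0 0 0 0" --pt "0 0 -3 0 0 0 0" --pt "0 0 -3 0 0 0 0" --pt "0 0 0 -2.5 0 0 0" --pt "0 0 0 -2.5 0 0 0" --pt "0 0 0 -2.5 0 0 0" --pt "0 0 0 -2.5 0 0 0" --pt "0 0 0 -2.5 0 0 0" --pt "0 0 0 0 0 0 0" --pt "0 0 0 0 0 0 0" --pt "0 0 0 0 0 0 0"

```text
time: 27.17
ee_pos: [0.4383, -0.1588, 0.2456]
tool_rot: [-1.246, 1.147, -1.148]
contact_force: [0.6, 0.0, 0.5]
grip_width: 0.0439
```

Run:
```python
from st import *
rep("R")
for n in("top","side"):
    d=robot.get_image(n); a=d["img"].copy(); 
    cv2.imwrite(f"pics/{n}9.png",a)
a=cv2.imread("pics/top9.png")[135:245,230:390]; cv2.imwrite("pics/topz9.png",cv2.convertScaleAbs(cv2.resize(a,None,fx=5,fy=5,interpolation=cv2.INTER_CUBIC),alpha=1.5))
```

```text
t 27.17 p [ 0.4383 -0.1588  0.2456] yaw -85.26 r 0.2237 th -174.26 F [0.63 0.01 0.46] Fpush 0.06 Frad -0.63 w 0.0439
   tool-x F 0.04 tool-z F 0.63
```

View pics/topz9.png

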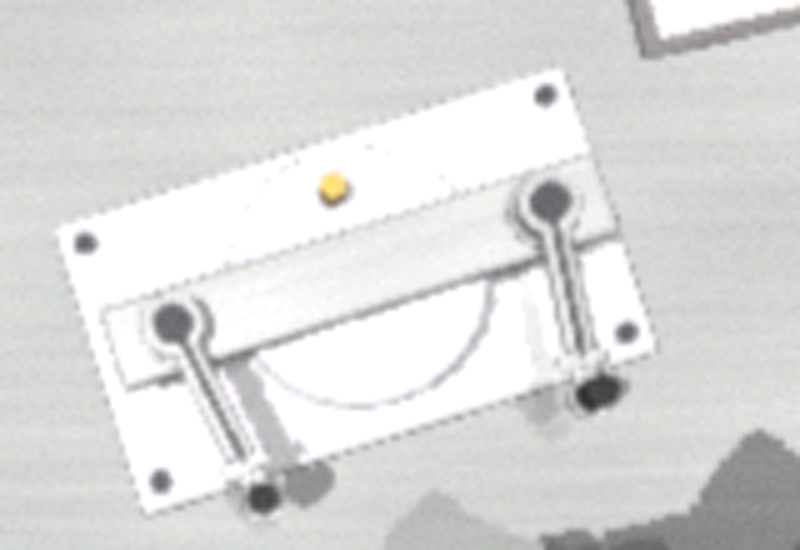

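View pics/side9.png

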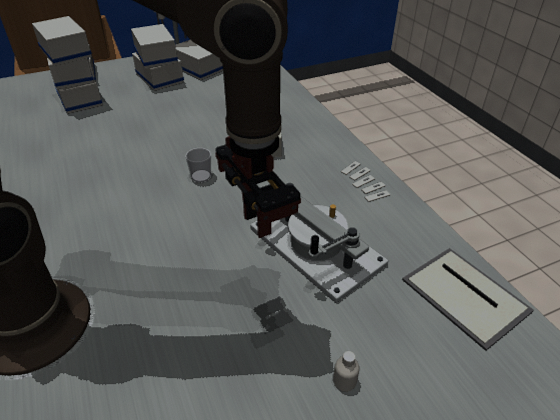

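View pics/top9.png

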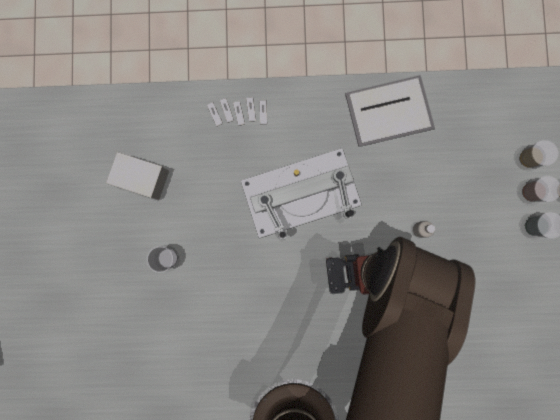

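Top view: the levers now rest at new angles, with the left handle at (283,234) and the right at (349,213). The cup (163,257), bottle (426,229) and carton (138,175) are where they were, and the gripper is clear of the filter. I hand in.

Run:
```python
from rig import robot
print(robot.hand_in())
```

```text
the job is handed in; nothing more can be done
None
```

Both clamp screws are tightened and load-checked, left first and then right, and the job was handed in at about 27 s of the 72 s allowed.

| Screw | Swing before tight (from tool turn) | Load held | Hold time | Force after release |
|---|---|---|---|---|
| Left | about 21° | 7.8 N at the handle (about 0.78 N m) | about 2.5 s | about 0 N |
| Right | about 38° | 7.8 N at the handle (about 0.78 N m) | about 2.5 s | about 0 N |

I pushed each handle clockwise with one finger of the half-open jaws, felt for the tight point in steps of at most 4 mm, and afterwards backed the finger off.

- **Overload:** the highest force I read was about 8 N, well below the 12 N at which a screw gives. I read the force only between moves, so a brief higher peak is not ruled out. I had no direct reading of slip.
- **Left in place:** the last top view shows both levers where they came tight, to within about 2°. The cup, bottle and carton are unmoved and the gripper is clear of everything.
- **Disagreements:** single force readings scattered by about 0.5 to 1 N, so I relied on averages. While the screws ran free I read only about 0 to 1 N instead of a steady 1 N. One 2.3 N reading on the left, before it was tight, was noise.

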